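Dry the dye brush: lay it in the tray, reset the air valve to two turns and hold it

ROBOT

A 6-joint arm with a two-finger parallel gripper is mounted at the origin on the work surface. World frame = base frame: x ahead of the robot, y to its left, z up, the work surface at z = 0. Lengths are in m, angles in rad, forces in N, time in s.
With the tool pointing down it reaches from about 0.325 to 0.9 m from the base axis. Payload 6.1 kg.
Tool frame: the origin (TCP) lies at the very end of the fingers, on their centre line; the grasp point (between the pads) lies 19 mm behind it; x points along the fingers, y is the direction in which the jaws open and shut, and the axes are right-handed (so a half turn about x gives the same grasp; the last joint's range is limited). The gripper opens to 85 mm and grips with 20 to 120 N. Pads are 22 mm wide; open, the fingers measure 114 mm over their backs; the gripper's body (76 mm by 85 mm) begins 54 mm behind the grasp point. The pads swing forward as they close: fully open they stand 13 mm farther back than shut.
Start: joints at [0.993, 0.22, 1.526, -0, 1.395, -0.126], TCP at [0.273, 0.562, 0.231] pointing down, gripper open.
Joint ranges: [-2.98, 2.98], [-0.91, 2.08], [0.09, 2.57], [-1.24, 4.39], [0.2, 2.65], [-2.68, 2.68]. Speed limits (rad/s): [2.57, 2.57, 3.01, 3.14, 3.14, 3.14].

INTERFACE

Orientations are given as a 3x3 rotation matrix whose columns are the frame's x, y, z axes.
In Python, from rig import env gives the robot as it stands. The module is installed in compiled form; this text tells all that it offers. Calls block until the motion is done:
- env.movep(position, orientation): joint-space move of the TCP to a pose.
- env.movel(position, attitude=None, max_speed=0.15, stop_force=None): straight line of the TCP; attitude=None keeps the orientation; max_speed is the mean speed in m/s. With stop_force (N) it stops when the force on the tool has changed by that much, and returns True; else False.
- env.move_joints(angles): joint-space move.
- env.gripper_to(opening): finger opening in m; the grip force is fixed at half the most; returns when the fingers have stopped.
- env.pause(seconds).
- env.ik(position, orientation): joint angles nearest the present ones, or None.
- env.state(): the state.
- env.grab_frame(name): name is "scene" or "top"; returns the picture (480x640x3 uint8, red, green, blue); there is no depth.
- env.calibration(name): a dict with "fx", "fy", "cx", "cy" (pixels), "T" (4x4, takes a point from camera to world coordinates). Camera axes: x right, y down, z forward; pixel columns grow to the right and rows downward; lengths in m; the calibration is good to about 2 mm. A picture is of the moment at which its call begins. calibration takes no time and is no camera call.
A pose or a line that the arm cannot do raises env.PlanningError and nothing moves.
- env.sign_off(): hands the job in, once; it reports no verdict.
Trained networks look in the newest picture that a camera, given by its name, has taken for a name from the list of things; names that differ only in an ending like _2 or _b are one class to them, and where a whole thing is asked for, a point or a joint stands for the part that bears it (a point fixed in the world has none). Each returns a list of dicts, best first, with "conf" (0 to 1); they miss things now and then, are a little off and sometimes report something else, mostly with a low value. They report only what shows in the picture. A call takes as long as a camera call. They do not tell look-alikes from the thing itself.
- env.regions_of(camera, label): "mask" (480x640 bool, what is visible of it) and "bbox" ([left, top, right, bottom] in pixels, round what is visible of it).
- env.place_of(camera, label): "at" ([row, column] in pixels: a listed point, or the origin of a listed thing).
The state is a dict: "t": time; "joint_pos": joint angles; "dq": joint speeds; "joint_efforts": joint torques, N m; "eef_pos": TCP position; "tcp_rot": TCP orientation; "force": force on the tool from outside, world axes, zero at the start; "moment": the same for the moment, N m; "grip_width": finger opening in m.
Only numpy, scipy, OpenCV 4.12 (cv2) and the standard library are available. Lean on these libraries where they do the work, as an engineer would, in place of code of your own. Each camera call takes 0.05 s, during which the arm holds its last target.

TASK

Lay the washed dye brush flat in the empty compartment of the drying tray, bristles at the end with the air slits, and let go of it. Then take the revolving handle of the air valve's handwheel and turn the wheel clockwise (seen from above) until it is fully closed against its stop, then back it off exactly two full turns counterclockwise. Finish while still gripping that handle and keeping the wheel there; leave the spatula, the jar and the tape roll where they are.

Things in the scene. Friction and masses are not known exactly. Their poses are not given: they have to be found in the camera images.
- brush: flat paint brush, 200 mm long, 20 mm thick, lying on the table at the start. Origin: middle of its length, on its underside; x points along it to the bristles, z up. The round wooden handle is 18 to 20 mm across and fills x from -100 to 0 mm, the steel ferrule (42 mm wide) x from -5 to 35 mm, the grey bristles (39 mm wide) reach x = 100 mm. The balance point is near x = -22 mm; a good grip is across the handle at x = -35 mm. Mass about 80 g.
- brush_tip (a point): bristle end of the brush: on its centre line, 10 mm above the underside, 100 mm from the brush's origin.
- tray: aluminium drying tray, fixed to the table, 270 mm (x) by 182 mm (y). Origin: centre of the underside; x points to the end with the dark air slits. Floor 4 mm thick, walls 6 mm thick, 14 mm high over the table. Brush compartment at +y, spatula compartment at -y. The long walls have a 90 mm gap for the fingers, from x = -75 to 15 mm, so fingers can go down beside a tool's handle there.
- brush_slot (a point): centre of the floor of the empty brush compartment, 4 mm above the table; its x runs along the compartment to the end with the air slits. Inside 224 mm long (x) by 54 mm wide (y), 10 mm deep.
- wheel (a joint): angle of the handwheel, rad. 0 = fully closed, at the hard stop; grows counterclockwise seen from above as the valve opens, 6.283 per turn, up to four turns (25.1). It starts between half a turn and 1.4 turns open. It has even friction of about 0.12 N m (2 to 3 N at the handle) and stays where it is left.
- wheel_axis (a point): centre of the handwheel on its vertical axis, 86 mm above the table, fixed. The valve (fixed to the table) has pipes to both sides no higher than 60 mm; the wheel's rim is a 12 mm bar on a 55 mm radius, top 92 mm above the table, hub and spokes no higher than the rim's top.
- handle: upright black revolving handle on the wheel's rim, 55 mm from the wheel's axis, 21 mm in diameter, 50 mm tall, its foot 92 mm and its top 142 mm above the table. Origin: centre of its foot. It spins freely about its own upright axis, so a firm grip need not turn as the handle goes round.
- handle_mid (a point): point on the handle's axis 28 mm above its foot (120 mm above the table), a good height to grip; it goes round with the wheel.
- spatula: spatula lying in the other tray compartment, 230 mm long, black handle 20 mm thick. Origin: middle of its length, underside. Leave it alone.
- jar: glass jar with a white lid, 64 mm in diameter, 85 mm tall, beyond the tray. Origin: centre of its underside. Leave it alone.
- tape: paper tape roll lying flat, 90 mm in diameter, 24 mm tall, beyond the tray. Origin: centre of its underside. Leave it alone.
Things that resemble listed ones, but are neither listed nor needed, are in the scene too. There is more than one size of the part that bears wheel; the job needs the larger. There is more than one size of the brush; the one meant has the size given above.

How it is judged:
By the outcome, as a careful person would: the job done as asked, in the order asked, and still so for the second after the job is handed in, while the arm keeps its last pose, push and grip.
It also fails if it takes over 67 s, if anything falls off the work surface, if the arm or the gripper's body presses on something with over 40 N, if the wrist force passes 120 N, or if a joint passes its speed limit or range.

## Working session

There is one attempt and no reset: what is moved stays moved. The work goes in short steps, each a Python script; the robot and the scene stay as the last script left them, time stands still between calls to the robot, and variables do not carry over. Pictures are saved under pics/ and viewed, and the job is handed in when it is done.

```bash
mkdir -p pics
cat > h.py <<'E'
import numpy as np, cv2
from rig import env
def save(img,name): cv2.imwrite('pics/'+name, cv2.cvtColor(img,cv2.COLOR_RGB2BGR))
def world(cam,rc,z):
    c=env.calibration(cam);T=np.array(c['T'])
    d=T[:3,:3]@np.array([(rc[1]-c['cx'])/c['fx'],(rc[0]-c['cy'])/c['fy'],1.]);o=T[:3,3]
    return o+d*(z-o[2])/d[2]
def pix(cam,p):
    c=env.calibration(cam);T=np.array(c['T'])
    q=T[:3,:3].T@(np.array(p)-T[:3,3]);return np.array([c['cy']+c['fy']*q[1]/q[2],c['cx']+c['fx']*q[0]/q[2]])
def down(yaw):  # tool x down, jaw (y) direction at yaw
    x=np.array([0,0,-1.]);y=np.array([np.cos(yaw),np.sin(yaw),0]);return np.stack([x,y,np.cross(x,y)],1)
E
python3 - <<'E'
from h import *
for c in ('scene','top'):
    save(env.grab_frame(c),c+'0.png'); k=env.calibration(c); print(c,np.round(k['T'],3).tolist(),k['fx'])
for c in ('scene','top'):
  for l,z in (('brush',0),('brush_tip',.01),('tray',0),('brush_slot',.004),('wheel_axis',.086),('handle',.092),('handle_mid',.12),('spatula',.004),('jar',0),('tape',0)):
    for r in env.place_of(c,l)[:4]: print(c,l,round(r['conf'],2),np.round(r['at'],1),np.round(world(c,r['at'],z),3))
print(env.state()['t'],np.round(env.state()['tcp_rot'],2).tolist())
E
```

```text
scene [[-0.282, 0.546, -0.788, 1.357], [0.959, 0.163, -0.23, 0.3], [0.003, -0.821, -0.57, 0.623], [0.0, 0.0, 0.0, 1.0]] 448.3113753426939
top [[-0.004, -0.976, 0.219, 0.353], [-1.0, 0.003, -0.006, 0.093], [0.005, -0.219, -0.976, 1.335], [0.0, 0.0, 0.0, 1.0]] 506.9676122678837
scene brush 0.84 [277.9 420.1] [0.582 0.299 0.   ]
scene brush 0.72 [262. 508.] [0.468 0.484 0.   ]
scene brush_tip 0.91 [292.8 504.8] [0.592 0.47  0.01 ]
scene brush_tip 0.74 [303.3 421.6] [0.672 0.31  0.01 ]
scene tray 0.97 [238.8 316.1] [0.505 0.041 0.   ]
scene brush_slot 0.77 [240.4 337.4] [0.503 0.094 0.004]
scene wheel_axis 0.83 [191.7 210.1] [ 0.504 -0.231  0.086]
scene wheel_axis 0.83 [238.2 124.3] [ 0.736 -0.308  0.086]
scene handle 0.76 [202.8 213.9] [ 0.559 -0.191  0.092]
scene handle 0.71 [237.  306.4] [0.631 0.058 0.092]
scene handle 0.62 [240.9 105.2] [ 0.762 -0.332  0.092]
scene handle_mid 0.71 [232.9 106.7] [ 0.769 -0.314  0.12 ]
scene handle_mid 0.68 [320.3 328.5] [0.875 0.173 0.12 ]
scene handle_mid 0.61 [192.1 211.2] [ 0.559 -0.194  0.12 ]
scene spatula 0.92 [238.5 305.5] [0.517 0.018 0.004]

[... 555 characters left out ...]
 -0.222  0.086]
top wheel_axis 0.35 [284.4 354.5] [0.503 0.019 0.086]
top wheel_axis 0.25 [285.1 324.2] [0.502 0.094 0.086]
top handle 0.49 [262.1 438.7] [ 0.557 -0.191  0.092]
top handle 0.43 [195.9 498.8] [ 0.728 -0.353  0.092]
top handle_mid 0.92 [264.1 449.5] [ 0.547 -0.21   0.12 ]
top handle_mid 0.92 [188.4 500.5] [ 0.739 -0.349  0.12 ]
top spatula 0.7 [282.1 352.6] [0.519 0.019 0.004]
top spatula 0.38 [289.5 320.5] [0.5   0.104 0.004]
top jar 0.84 [195.2 307.9] [0.759 0.138 0.   ]
top jar 0.4 [264.7 446.3] [ 0.565 -0.231  0.   ]
top jar 0.3 [189. 388.] [ 0.776 -0.082  0.   ]
top tape 0.66 [189.6 384.4] [ 0.774 -0.072  0.   ]
1.1 [[0.0, 0.44, 0.9], [-0.0, 0.9, -0.44], [-1.0, -0.0, 0.0]]
```

View pics/scene0.png

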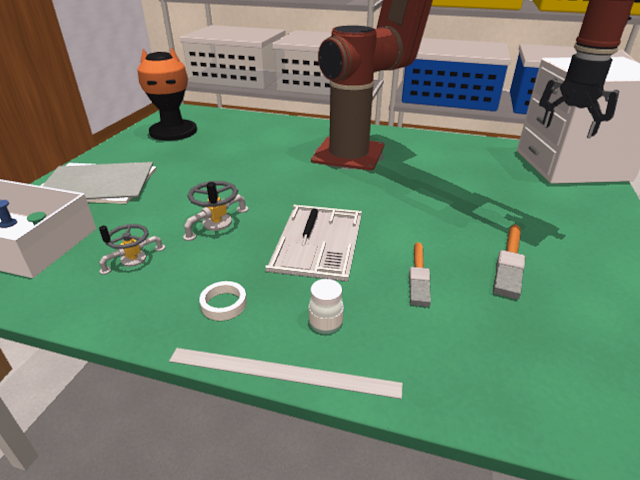

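View pics/top0.png

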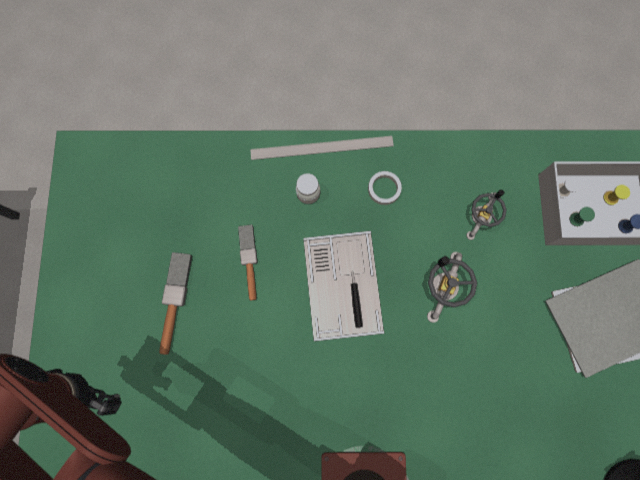

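Candidates are the brushes at top [305,175] and [263,249], and the valves at top [281,452] and [209,488]. The left brush and the nearer valve look larger. I'll measure them and check them in a crop.

Run:
```python
from h import *
im=env.grab_frame('top'); env.grab_frame('scene')
a=cv2.resize(im[220:360,140:280],(400,400),interpolation=cv2.INTER_CUBIC);b=cv2.resize(im[180:330,400:550],(400,400),interpolation=cv2.INTER_CUBIC)
c=cv2.resize(im[220:350,290:420],(800,800)[:2],interpolation=cv2.INTER_CUBIC)
save(np.hstack([a,b]),'crop.png'); save(cv2.resize(c,(600,600)),'tray.png')
for cam in('top','scene'):
  for lab,z in(('brush',.01),('wheel',.09),('tray',.014)):
    for r in env.regions_of(cam,lab)[:3]:
      m=r['mask'].astype(np.uint8)
      cn=max(cv2.findContours(m,0,2)[0],key=cv2.contourArea)[:,0,:]
      w=np.array([world(cam,(p[1],p[0]),z)[:2] for p in cn],np.float32)
      ys,xs=np.nonzero(m); cen=world(cam,(ys.mean(),xs.mean()),z)
      bx=cv2.minAreaRect(w); print(cam,lab,round(r['conf'],2),r['bbox'],'rect',np.round(bx[0],3),np.round(bx[1],3),round(bx[2],1))
```

```text
top brush 0.65 [159.7, 254.9, 191.4, 354.9] rect [0.469 0.486] [0.057 0.262] 84.3
top brush 0.64 [235.2, 225.9, 255.7, 299.3] rect [0.574 0.293] [0.2   0.039] 7.0
top brush 0.54 [303.1, 231.5, 383.4, 339.6] rect [0.514 0.046] [0.271 0.181] 6.0
top wheel 0.79 [471.4, 191.7, 504.3, 223.1] rect [ 0.695 -0.327] [0.087 0.093] 9.6
top wheel 0.64 [425.7, 261.2, 477.6, 306.4] rect [ 0.508 -0.222] [0.117 0.117] 48.2
top tray 0.89 [304.1, 232.0, 383.4, 338.8] rect [0.512 0.047] [0.269 0.182] 6.7
top tray 0.42 [438.1, 259.9, 445.1, 264.1] rect [ 0.574 -0.221] [0.024 0.019] 89.8
scene brush 0.75 [411.6, 243.4, 433.3, 309.9] rect [0.573 0.294] [0.216 0.043] 6.7
scene brush 0.72 [493.1, 225.2, 527.2, 301.1] rect [0.463 0.49 ] [0.054 0.285] 81.8
scene wheel 0.86 [188.6, 181.6, 237.2, 207.5] rect [ 0.517 -0.216] [0.118 0.117] 16.7
scene wheel 0.62 [97.4, 226.8, 145.5, 245.8] rect [ 0.736 -0.315] [0.085 0.109] 18.3
scene tray 0.89 [266.1, 203.5, 360.9, 282.2] rect [0.522 0.051] [0.286 0.183] 6.3
```

View pics/crop.png

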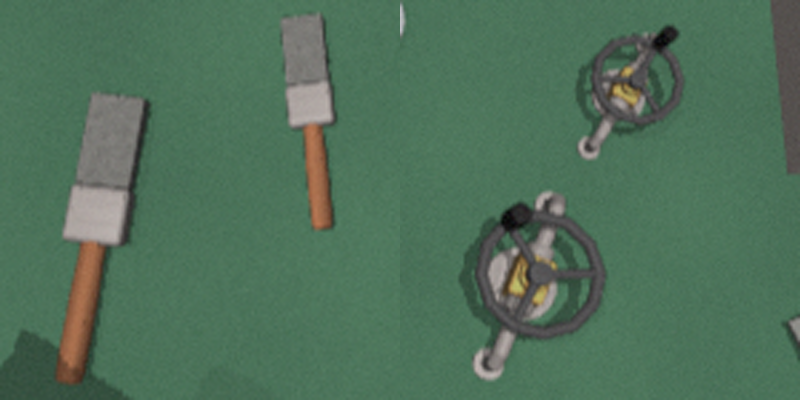

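View pics/tray.png

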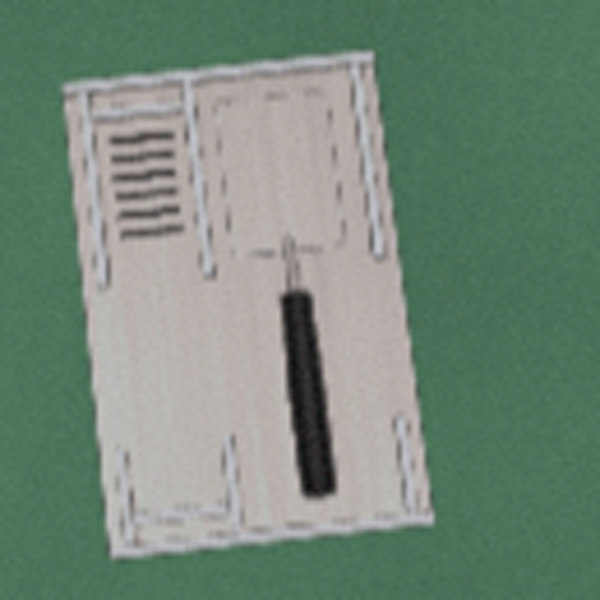

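The sizes reverse my first guess about the brush. The left one measures about 262 × 57 mm, while the one at top [263,249] measures 200 × 39 mm, so that one fits the description. The valve at top [281,452] has a rim about 117–122 mm across, which is the 55 mm radius plus the bar, so it is the larger one. The slits are in the compartment at top-left, which is +x/+y, with the tray yaw about +6.5°. Next I'll refine the brush and slot poses and check them with overlays.

Run:
```python
from h import *
top=env.grab_frame('top'); sc=env.grab_frame('scene')
from itertools import product
def R(a): return np.array([[np.cos(a),-np.sin(a)],[np.sin(a),np.cos(a)]])
def draw(img,cam,poly,off,s,col):
    p=np.array([(pix(cam,q)[::-1]-off)*s+s/2-.5 for q in poly]); cv2.polylines(img,[np.round(p*8).astype(np.int32)],True,col,1,cv2.LINE_AA,3)
# brush axis from handle (orange) + full mask
for cam,im in(('top',top),('scene',sc)):
    rs=env.regions_of(cam,'brush'); 
    for r in rs:
        m=r['mask']; ys,xs=np.nonzero(m)
        w=np.array([world(cam,(y,x),.01)[:2] for y,x in zip(ys,xs)])
        if abs(w.mean(0)-[.574,.294]).max()<.04:
            c=w.mean(0);u=np.linalg.svd(w-c,full_matrices=0)[2][0];u*=np.sign(u[0]);s=(w-c)@u
            v=np.array([-u[1],u[0]]);t=(w-c)@v
            print(cam,'yaw',np.degrees(np.arctan2(u[1],u[0])),'mid',c+u*(s.min()+s.max())/2+v*np.median(t),'len',np.ptp(s))
            for a in(-.1,-.08,-.06,-.04,-.02,.02,.04,.06,.08):
                k=abs(s-(s.min()+s.max())/2-a)<.006; print('  ',a,np.round([t[k].min()*1e3,t[k].max()*1e3],1))
    for r in env.regions_of(cam,'tray')[:1]:
        cn=max(cv2.findContours(r['mask'].astype(np.uint8),0,2)[0],key=cv2.contourArea)[:,0,:]
    tc=np.array([.511,.047]);ya=np.radians(6.5)
    def P(x,y,z): return [*(tc+R(ya)@[x,y]),z]
    off=np.array([290,220]) if cam=='top' else np.array([260,195]);s=5
    big=cv2.resize(im[off[1]:off[1]+120,off[0]:off[0]+110],None,fx=s,fy=s,interpolation=cv2.INTER_CUBIC)
    draw(big,cam,[P(a*.135,b*.091,.014) for a,b in((1,1),(1,-1),(-1,-1),(-1,1))],off,s,(255,0,0))
    draw(big,cam,[P(a*.135,b*.091,0) for a,b in((1,1),(1,-1),(-1,-1),(-1,1))],off,s,(0,0,255))
    sl=np.array([.503,.0925]); 
    def S(x,y,z): return [*(sl+R(ya)@[x,y]),z]
    draw(big,cam,[S(a*.112,b*.027,.014) for a,b in((1,1),(1,-1),(-1,-1),(-1,1))],off,s,(255,255,0))
    save(big,'ov_'+cam+'.png')
print('slot in tray',R(ya).T@(sl-tc))
```

```text
top yaw 7.869548240666947 mid [0.57459738 0.29334513] len 0.19592489420782502
   -0.1 [-3.4  6.9]
   -0.08 [-5.7  8.3]
   -0.06 [-7.4  6.4]
   -0.04 [-7.4  9. ]
   -0.02 [-8.6  9.4]
   0.02 [-21.4  18.8]
   0.04 [-18.8  19.4]
   0.06 [-18.3  19.3]
   0.08 [-18.   18.1]
scene yaw 7.112557973350269 mid [0.5730413  0.29486286] len 0.21549033270852297
   -0.1 [-8.   5.9]
   -0.08 [-10.5   7.8]
   -0.06 [-8.3  7.4]
   -0.04 [-6.4  9.1]
   -0.02 [-8.8  8.7]
   0.02 [-21.8  20.3]
   0.04 [-19.7  19.6]
   0.06 [-19.7  20.6]
   0.08 [-19.8  20.1]
slot in tray [-0.00279783  0.04611315]
```

View pics/ov_top.png

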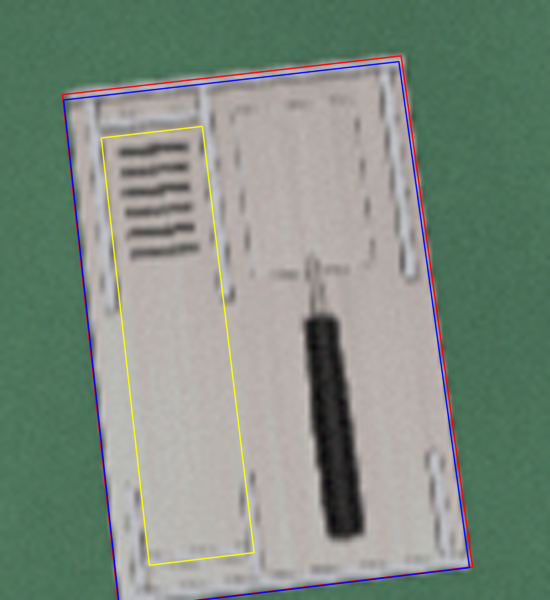

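View pics/ov_scene.png

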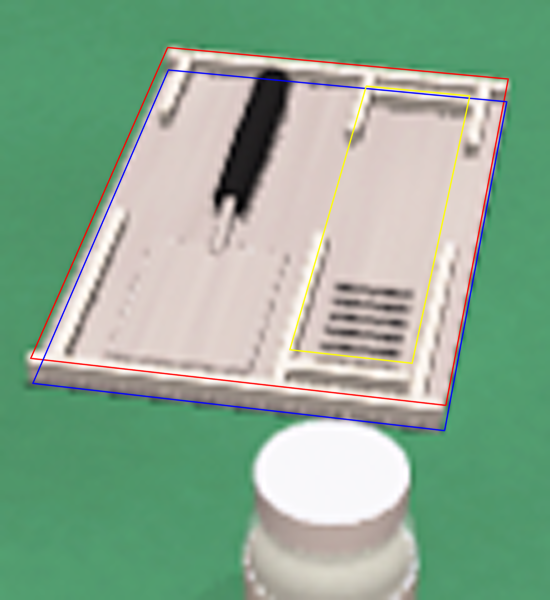

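Top overlay: the tray outline fits to within 1 px. The slot's drawn edges lie evenly between its walls and want about +2–3 mm in x, so I take the slot at (0.505, 0.093) with yaw 6.5°. The brush is at (0.574, 0.294) with yaw 7.4°. Both views agree to 2 mm. I'm grasping it now.

Run:
```python
from h import *
yb=np.radians(7.4); g=np.array([.574,.294])-.035*np.array([np.cos(yb),np.sin(yb)])
Q=down(yb+np.pi/2)
print(env.ik([*g,.1],Q))
env.gripper_to(.06)
env.movep([*g,.10],Q)
save(cv2.resize(env.grab_frame('scene')[200:320,360:520],None,fx=4,fy=4),'pre.png')
print(env.movel([*g,.004],max_speed=.1,stop_force=12), env.state()['eef_pos'],env.state()['force'])
env.gripper_to(0.0)
s=env.state();print(s['grip_width'],s['eef_pos'],s['force'],s['t'])
env.movel([*g,.08],max_speed=.15)
s=env.state();print(s['grip_width'],s['force'],s['t'])
for c in('scene','top'):save(env.grab_frame(c),'lift_%s.png'%c)
a=cv2.imread('pics/lift_scene.png')[180:320,360:520];b=cv2.imread('pics/lift_top.png')[200:340,190:350]
cv2.imwrite('pics/lift.png',cv2.resize(np.hstack([a,b]),(800,350)))
```

```text
[ 3.63882764e-01  3.13442765e-01  1.67228415e+00 -4.44089210e-16
  1.15586574e+00 -1.33606793e+00]
False [0.54004797 0.28977923 0.00484156] [ 0.45030408 -0.0306361   0.3039137 ]
0.01653731755285049 [0.53983858 0.28974726 0.0048683 ] [-0.35679208 -0.43440014  5.35221514] 5.2833
0.016394211784041313 [-1.26132685 -0.64042828 -0.90233411] 5.9417
```

View pics/lift.png

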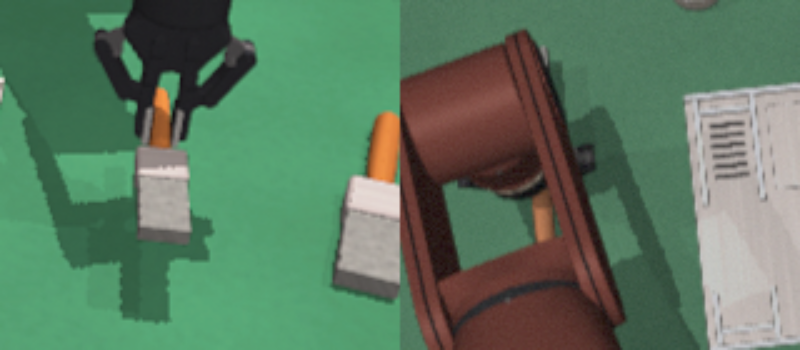

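The brush is lifted and held square: the bristles point out toward scene (165,235) in the crop. Next I carry it above the slot and check before lowering.

Run:
```python
from h import *
ys=np.radians(6.5); u=np.array([np.cos(ys),np.sin(ys)]); sl=np.array([.505,.0928]); g=sl-.035*u
Q=down(ys+np.pi/2)
env.movep([*g,.08],Q)
env.movel([*g,.045],max_speed=.1)
im=env.grab_frame('scene')
for l in('brush_tip','brush'):
  for r in env.place_of('scene',l)[:3]: print(l,r['conf'],r['at'],world('scene',r['at'],.05 if l=='brush_tip' else .04))
print('expect tip',pix('scene',[*(sl+.1*u),.05]),'origin',pix('scene',[*sl,.04]))
s=env.state();print(s['force'],s['eef_pos'],s['t'])
save(cv2.resize(im[180:300,250:400],(750,600)),'above.png')
```

```text
brush_tip 0.92 [290.2, 506.2] [0.6337251  0.46142222 0.05      ]
brush_tip 0.71 [249.0, 331.7] [0.60074058 0.10544164 0.05      ]
brush 0.97 [261.6, 507.9] [0.52410753 0.47177945 0.04      ]
brush 0.81 [229.3, 336.7] [0.50902    0.09285524 0.04      ]
expect tip [249.84838834 330.66828082] origin [228.38410182 337.11076452]
[-0.13524597  0.37403538 -0.49004336] [0.47101907 0.08907975 0.04574242] 7.55
```

View pics/above.png

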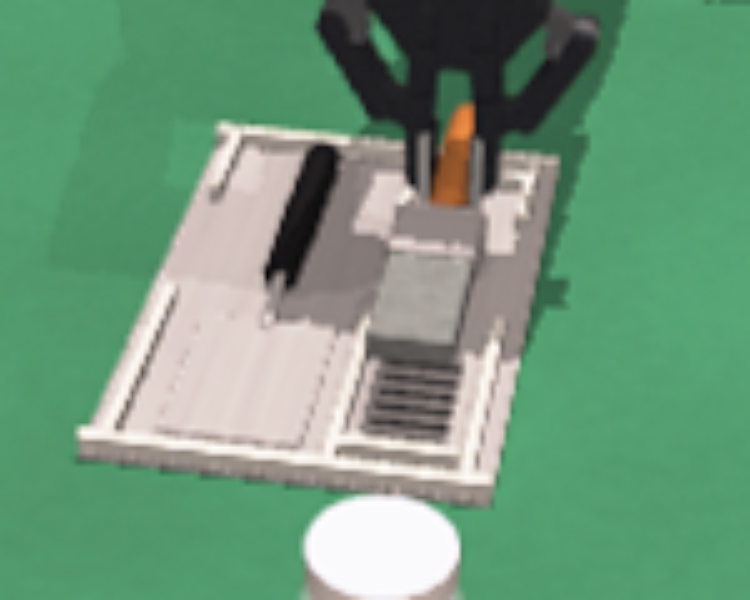

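The brush is level and its tip is within 1 px of where I expected it. I'm lowering and releasing.

Run:
```python
from h import *
p=env.state()['eef_pos']
ys=np.radians(6.5); u=np.array([np.cos(ys),np.sin(ys)]); sl=np.array([.505,.0928]); g=sl-.035*u
print(env.movel([*g,.0085],max_speed=.06,stop_force=4), env.state()['eef_pos'],env.state()['force'])
env.gripper_to(.045); print(env.state()['eef_pos'])
env.movel([*g,.11],max_speed=.15)
Q=down(np.radians(90))
env.movep([.45,-.05,.22],Q)
save(env.grab_frame('top'),'pl_top.png');save(env.grab_frame('scene'),'pl_sc.png')
for c in('top','scene'):
  for l,z in(('brush',.004),('brush_tip',.014),('wheel_axis',.086),('handle',.092),('handle_mid',.12)):
    for r in env.place_of(c,l)[:3]: print(c,l,round(r['conf'],2),np.round(r['at'],1),np.round(world(c,r['at'],z),3))
a=cv2.imread('pics/pl_sc.png')[190:310,250:370];b=cv2.imread('pics/pl_top.png')[220:350,290:420]
cv2.imwrite('pics/pl.png',np.hstack([cv2.resize(a,(400,400)),cv2.resize(b,(400,400))]));print(env.state()['t'])
```

```text
True [0.4691359  0.08871139 0.00882034] [-1.35068541 -1.09823167  6.06506409]
[0.46842433 0.08876717 0.00837188]
top brush 0.96 [306.4 176.8] [0.457 0.477 0.004]
top brush 0.66 [289.7 324.2] [0.499 0.094 0.004]
top brush_tip 0.66 [253.9 183.1] [0.594 0.466 0.014]
top brush_tip 0.61 [249.8 321.9] [0.604 0.1   0.014]
top wheel_axis 0.66 [210.6 488.1] [ 0.691 -0.325  0.086]
top handle 0.56 [265.5 439.2] [ 0.549 -0.191  0.092]
top handle 0.52 [196.3 498.1] [ 0.727 -0.352  0.092]
top handle_mid 0.97 [262.8 444.3] [ 0.551 -0.198  0.12 ]
top handle_mid 0.82 [189.8 502.1] [ 0.735 -0.353  0.12 ]
scene brush 0.59 [260.7 508.5] [0.469 0.484 0.004]
scene brush 0.58 [239.9 341.2] [0.498 0.102 0.004]
scene brush_tip 0.67 [260.3 328.4] [0.596 0.097 0.014]
scene wheel_axis 0.89 [231.9 123.5] [ 0.716 -0.324  0.086]
scene wheel_axis 0.67 [191.7 212.5] [ 0.503 -0.225  0.086]
scene handle 0.71 [243.1 104.9] [ 0.769 -0.328  0.092]
scene handle 0.64 [201.6 215.7] [ 0.553 -0.19   0.092]
scene handle 0.23 [239. 315.] [0.632 0.078 0.092]
scene handle_mid 0.71 [190.8 210.8] [ 0.554 -0.198  0.12 ]
10.6917
```

View pics/pl.png

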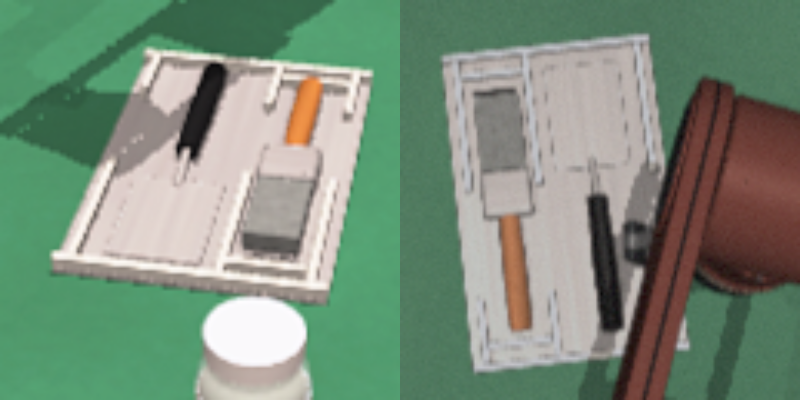

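View pics/pl_top.png

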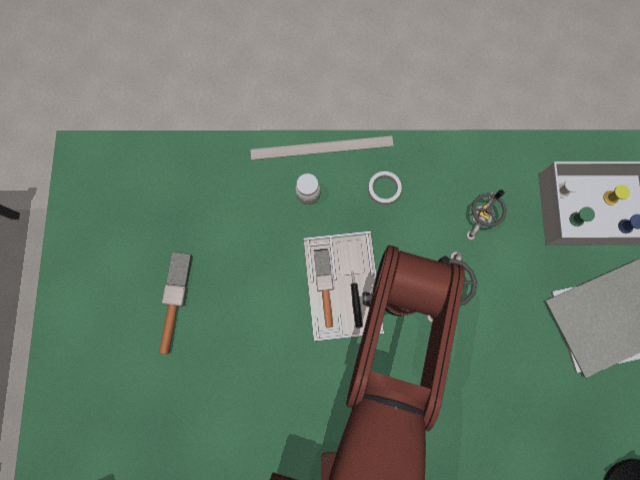

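The brush lies flat between its walls with its bristles over the slits, and it is released. Next is the handle: I check its position by blob and rim fit in the unobstructed first pictures, then grip.

Run:
```python
from h import *
for c,guess in(('top',[.554,-.193]),('scene',[.554,-.193])):
    im=cv2.imread('pics/%s0.png'%c).max(2)
    m=(im<34).astype(np.uint8);p=pix(c,[*guess,.117]);n,l,st,ce=cv2.connectedComponentsWithStats(m)
    for i in range(1,n):
        if np.hypot(*(ce[i][::-1]-p))<10 and st[i][4]>10: print(c,st[i],ce[i],world(c,ce[i][::-1],.117),'exp',p)
for a in np.radians(np.arange(0,360,45)):
    q=env.ik([.509+.055*np.cos(a),-.222+.055*np.sin(a),.103],down(np.pi/2));print(None if q is None else np.round(q,2))
a=cv2.imread('pics/scene0.png')[170:240,170:260];b=cv2.imread('pics/top0.png')[240:330,410:500]
cv2.imwrite('pics/hd.png',np.hstack([cv2.resize(a,(450,350)),cv2.resize(b,(350,350))]))
```

```text
top [438 258   8   9  37] [440.83783784 262.7027027 ] [ 0.55146311 -0.18993031  0.117     ] exp [261.66789715 442.04219002]
scene [207 183  10  20 145] [211.82758621 192.84137931] [ 0.55725045 -0.19387552  0.117     ] exp [192.23544277 212.8352562 ]
[-0.51  0.3   1.69 -0.    1.16 -2.08]
[-0.46  0.23  1.76 -0.    1.14 -2.03]
[-0.46  0.14  1.87 -0.    1.13 -2.04]
[-0.53  0.07  1.95 -0.    1.12 -2.1 ]
[-0.61  0.07  1.95 -0.    1.12 -2.18]
[-0.65  0.14  1.87 -0.    1.13 -2.22]
[-0.63  0.24  1.76 -0.    1.14 -2.21]
[-0.57  0.3   1.69 -0.    1.16 -2.15]
```

View pics/hd.png

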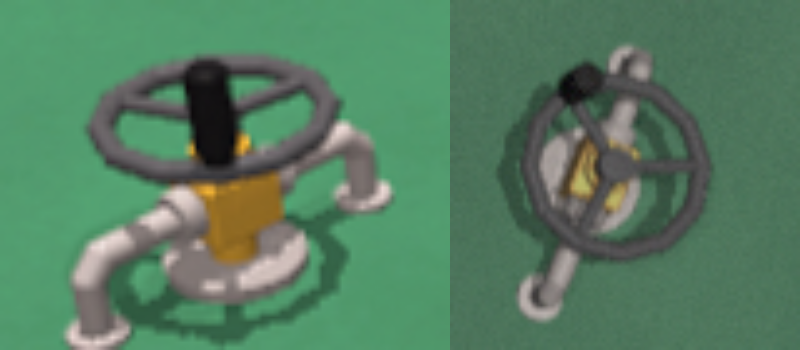

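The handle top shows at top (441,263) and scene (212,193), which gives about (0.554, −0.192). I'm gripping it.

Run:
```python
from h import *
Q=down(np.pi/2); p=[.554,-.192]
env.gripper_to(.06)
env.movep([*p,.21],Q)
save(cv2.resize(env.grab_frame('scene')[120:240,150:300],(750,600)),'preh.png')
print(env.movel([*p,.103],max_speed=.12,stop_force=10))
s=env.state();print(s['eef_pos'],s['force'])
env.gripper_to(0.)
s=env.state();print(s['grip_width'],s['eef_pos'],s['force'],s['t'])
save(cv2.resize(env.grab_frame('scene')[120:240,150:300],(750,600)),'griph.png')
```

```text
False
[ 0.55469703 -0.19226095  0.10400545] [-0.42368936  0.24392627 -0.1714857 ]
0.019480162998996197 [ 0.55447693 -0.19268621  0.10408223] [-1.46656558 -1.24177047  5.41342241] 13.2667
```

View pics/griph.png

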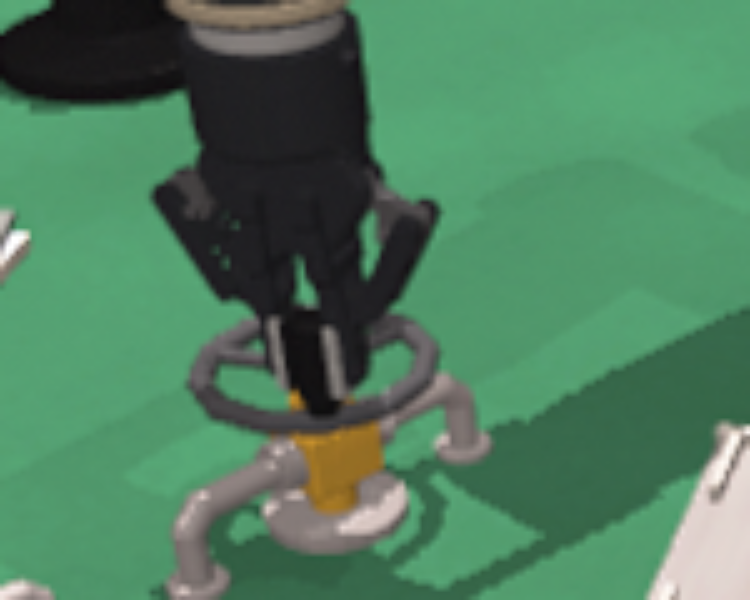

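The handle is gripped centrally between the pads. I'm starting with a short clockwise arc to learn the forces and refine the centre.

Run:
```python
from h import *
import json
s=env.state();p=s['eef_pos'][:2];th=np.radians(32);c=p-.055*np.array([np.cos(th),np.sin(th)])
print(c); th0=th; log=[]
for k in range(6):
    th-=np.radians(10)
    r=np.array([np.cos(th),np.sin(th)])
    st=env.movel([*(c+.055*r),.103],max_speed=.08,stop_force=12)
    s=env.state();f=s['force'];t=np.array([-r[1],r[0]])
    print(st,np.degrees(th).round(1),'pos',np.round(s['eef_pos'][:2],4),'Frad',round(f[:2]@r,2),'Ftan',round(f[:2]@t,2),'Fz',round(f[2],1),s['grip_width'])
    log.append([*s['eef_pos'],*f])
json.dump(dict(c=c.tolist(),th=th,th0=th0,log=np.array(log).tolist()),open('st.json','w')); print(s['t'])
```

```text
[ 0.50782239 -0.22182081]
False 22.0 pos [ 0.5594 -0.2023] Frad -2.46 Ftan -2.21 Fz 5.8 0.01959452038928658
False 12.0 pos [ 0.5621 -0.2114] Frad -1.61 Ftan -2.17 Fz 6.5 0.01919655967825528
False 2.0 pos [ 0.5633 -0.2208] Frad -1.86 Ftan -1.4 Fz 5.7 0.019483737918021257
False -8.0 pos [ 0.5628 -0.2303] Frad -1.38 Ftan -2.07 Fz 6.4 0.019541963116470724
False -18.0 pos [ 0.5606 -0.2395] Frad -1.28 Ftan -2.66 Fz 5.1 0.0197548473797391
False -28.0 pos [ 0.5569 -0.2483] Frad -0.75 Ftan -1.67 Fz 6.2 0.019317753383772472
14.9333
```

Run:
```python
from h import *
save(cv2.resize(env.grab_frame('scene')[120:240,150:300],(750,600)),'g2.png');print(env.state()['force'])
```

```text
[-1.95379258 -1.55265368  6.77017705]
```

View pics/g2.png

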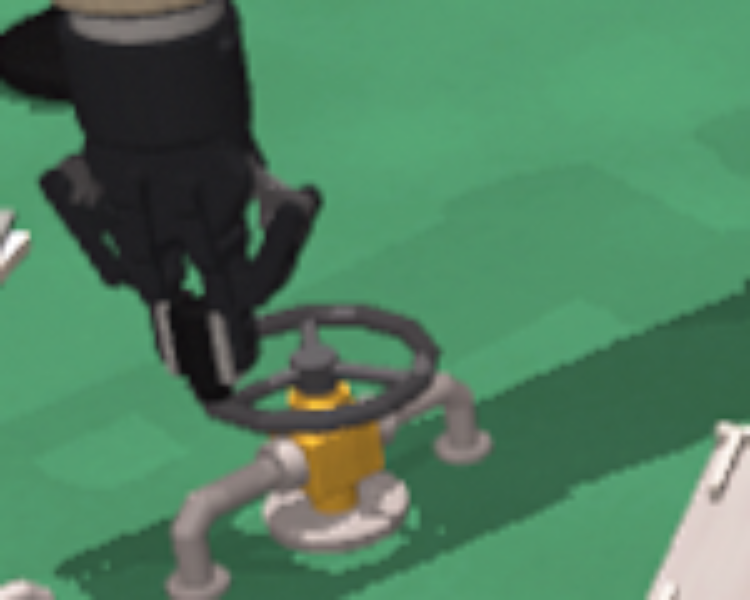

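The wheel follows: the handle has gone round to crop (205,370). Forces are small, so I continue clockwise until it meets the stop.

Run:
```python
from h import *
import json
S=json.load(open('st.json'));c=np.array(S['c']);th=S['th'];P=[];hit=False
while th>S['th0']-np.radians(530):
    th-=np.radians(15); r=np.array([np.cos(th),np.sin(th)]);t=np.array([-r[1],r[0]])
    st=env.movel([*(c+.055*r),.103],max_speed=.1,stop_force=10)
    s=env.state();e=s['eef_pos'][:2]-c;f=s['force'];act=np.arctan2(e[1],e[0]);d=(act-th+np.pi)%(2*np.pi)-np.pi
    P.append(s['eef_pos'][:2])
    print(st,round(np.degrees(th),1),'lag',round(np.degrees(d),2),'r',round(np.hypot(*e)*1e3,2),'Fr',round(f[:2]@r,1),'Ft',round(f[:2]@t,1),'Fz',round(f[2],1))
    if st or abs(d)>np.radians(5): hit=True;break
    if np.linalg.norm(f)>30: break
S.update(th=th,act=th+d,hit=hit);json.dump(S,open('st.json','w'))
env.pause(.3);s=env.state();e=s['eef_pos'][:2]-c;print(hit,s['t'],s['force'],np.degrees(np.arctan2(e[1],e[0])),'unwrapped',np.degrees(th+d))
P=np.array(P);A=np.c_[2*P,np.ones(len(P))];x=np.linalg.lstsq(A,(P**2).sum(1),rcond=None)[0];print('fit c',x[:2],np.sqrt(x[2]+x[:2]@x[:2]))
save(cv2.resize(env.grab_frame('scene')[120:240,150:300],(750,600)),'stop.png')
```

```text
False -43.0 lag -0.54 r 55.85 Fr -0.6 Ft -2.0 Fz 5.0
False -58.0 lag -0.61 r 55.86 Fr 0.2 Ft -2.3 Fz 7.4
False -73.0 lag -0.61 r 55.86 Fr 0.2 Ft -2.6 Fz 7.3
False -88.0 lag -0.52 r 55.79 Fr 0.4 Ft -2.0 Fz 7.6
False -103.0 lag -0.46 r 55.64 Fr 0.7 Ft -2.6 Fz 8.4
False -118.0 lag -0.39 r 55.49 Fr 1.5 Ft -1.8 Fz 9.0
False -133.0 lag -0.39 r 55.28 Fr 0.8 Ft -1.8 Fz 8.8
False -148.0 lag -0.41 r 55.08 Fr -0.2 Ft -2.6 Fz 9.8
False -163.0 lag -0.5 r 54.85 Fr -0.8 Ft -2.6 Fz 8.6
False -178.0 lag -0.53 r 54.62 Fr -0.9 Ft -2.5 Fz 8.6
False -193.0 lag -0.57 r 54.47 Fr -1.0 Ft -2.4 Fz 8.1
False -208.0 lag -0.64 r 54.32 Fr -1.7 Ft -2.5 Fz 7.0
False -223.0 lag -0.71 r 54.23 Fr -1.2 Ft -2.4 Fz 6.4
False -238.0 lag -0.74 r 54.19 Fr -2.3 Ft -2.2 Fz 6.8
False -253.0 lag -0.84 r 54.18 Fr -1.7 Ft -2.6 Fz 7.5
False -268.0 lag -0.89 r 54.25 Fr -0.3 Ft -1.5 Fz 7.3
False -283.0 lag -0.96 r 54.38 Fr -0.9 Ft -2.1 Fz 7.6
False -298.0 lag -1.08 r 54.52 Fr -0.8 Ft -2.7 Fz 8.8
False -313.0 lag -1.16 r 54.74 Fr -0.6 Ft -2.8 Fz 7.9
False -328.0 lag -1.22 r 54.95 Fr -0.1 Ft -2.2 Fz 8.1
False -343.0 lag -1.29 r 55.15 Fr 1.9 Ft -2.3 Fz 7.9
False -358.0 lag -1.31 r 55.39 Fr 1.8 Ft -3.1 Fz 7.1
False -373.0 lag -1.32 r 55.54 Fr 2.4 Ft -2.2 Fz 6.8
True -388.0 lag 3.09 r 55.67 Fr -0.9 Ft 4.4 Fz 5.4
True 22.2083 [-0.83652824  4.88509999  5.07359508] -24.882697508543586 unwrapped -384.90566336064643
fit c [ 0.50820368 -0.2225757 ] 0.055015086779707914
```

View pics/stop.png

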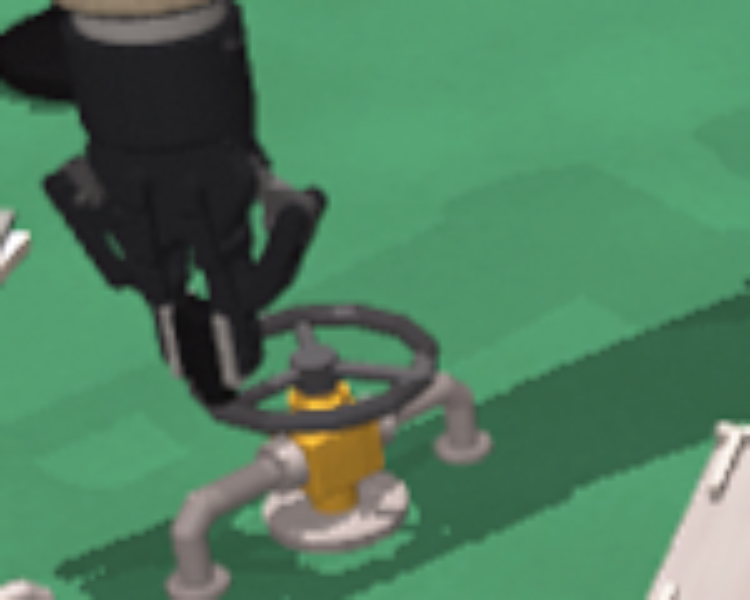

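Force flipped by about 7 N after 1.16 turns, which is inside the given range. I push again to confirm this is the hard stop and to read the angle there.

Run:
```python
from h import *
import json
S=json.load(open('st.json'));cf=np.array([.5082,-.2226]);S['cf']=cf.tolist()
def rep(tag):
    s=env.state();e=s['eef_pos'][:2]-cf;a=np.arctan2(e[1],e[0]);r=e/np.hypot(*e);f=s['force'];print(tag,round(np.degrees(a),2),round(np.hypot(*e)*1e3,2),'Fr',round(f[:2]@r,1),'Ft',round(f[:2]@[-r[1],r[0]],1),'Fz',round(f[2],1),s['grip_width'],round(s['t'],2));return a
a0=rep('before')
for d in (4,8,12):
    th=a0-np.radians(d)
    st=env.movel([*(cf+.055*np.array([np.cos(th),np.sin(th)])),.103],max_speed=.05,stop_force=15);a=rep(('push',d,st))
    if st: break
env.pause(.3);rep('held')
# ease back toward contact
th=a0+np.radians(0)
env.movel([*(cf+.055*np.array([np.cos(th),np.sin(th)])),.103],max_speed=.03);rep('eased')
json.dump(S,open('st.json','w'))
```

```text
before -24.32 55.05 Fr -3.2 Ft 4.9 Fz 5.0 0.019255243609403602 22.26
('push', 4, False) -24.59 55.03 Fr -1.8 Ft 15.3 Fz 10.0 0.020014528504112394 22.51
('push', 8, False) -24.93 54.98 Fr 0.5 Ft 26.6 Fz 9.5 0.019607717729174846 22.76
('push', 12, False) -25.27 54.94 Fr 3.5 Ft 38.3 Fz 9.2 0.01929764935793687 23.01
held -25.25 54.92 Fr 3.5 Ft 39.0 Fz 8.5 0.0194785594065274 23.31
eased -24.29 55.07 Fr -2.9 Ft 2.1 Fz 9.6 0.019600378595242673 23.84
```

It is a hard stop: 38 N gives only 1° of elastic give, and it returned with no slip. At zero force the handle sits at −24.2°. Now I go back exactly 720° counterclockwise.

Run:
```python
from h import *
import json
cf=np.array([.5082,-.2226]);z=np.radians(-24.2);un=z
def P(th): return [*(cf+.055*np.array([np.cos(th),np.sin(th)])),.103]
bad=False
for k in range(1,49):
    th=z+np.radians(15*k)
    st=env.movel(P(th),max_speed=.1,stop_force=25)
    s=env.state();e=s['eef_pos'][:2]-cf;a=np.arctan2(e[1],e[0]);un+=(a-un+np.pi)%(2*np.pi)-np.pi
    r=e/np.hypot(*e);f=s['force']
    if k%6==0 or st: print(st,15*k,'act',round(np.degrees(un-z),2),'r',round(np.hypot(*e)*1e3,2),'Fr',round(f[:2]@r,1),'Ft',round(f[:2]@[-r[1],r[0]],1),'Fz',round(f[2],1))
    if st: bad=True;break
env.pause(.3);s=env.state();e=s['eef_pos'][:2]-cf;print(bad,np.degrees(np.arctan2(e[1],e[0])),s['eef_pos'],s['force'],s['t'],s['grip_width'])
im=env.grab_frame('scene');save(im,'end_sc.png');save(env.grab_frame('top'),'end_top.png')
a=cv2.resize(im[140:240,150:250],(400,400)); b=cv2.imread('pics/stop.png')[:,:,::-1]
b=cv2.resize(b[100:600,0:500],(400,400));save(np.hstack([a,b]),'cmp.png')
```

```text
False 90 act 90.04 r 54.89 Fr 2.0 Ft 2.0 Fz 9.3
False 180 act 181.59 r 54.91 Fr 3.1 Ft 1.5 Fz 11.9
False 270 act 271.4 r 55.17 Fr -1.5 Ft 2.1 Fz 9.3
False 360 act 360.37 r 55.07 Fr -2.1 Ft 1.6 Fz 11.2
False 450 act 450.36 r 54.91 Fr 0.5 Ft 1.8 Fz 11.9
False 540 act 541.25 r 54.98 Fr 3.3 Ft 2.5 Fz 12.4
False 630 act 631.23 r 55.16 Fr -1.3 Ft 2.5 Fz 8.0
False 720 act 720.54 r 55.02 Fr -0.9 Ft 2.3 Fz 10.4
False -23.920399998293732 [ 0.55853866 -0.24492847  0.10410715] [-0.85781755  1.93514072 10.43607423] 38.1417 0.01952662682018283
```

View pics/cmp.png

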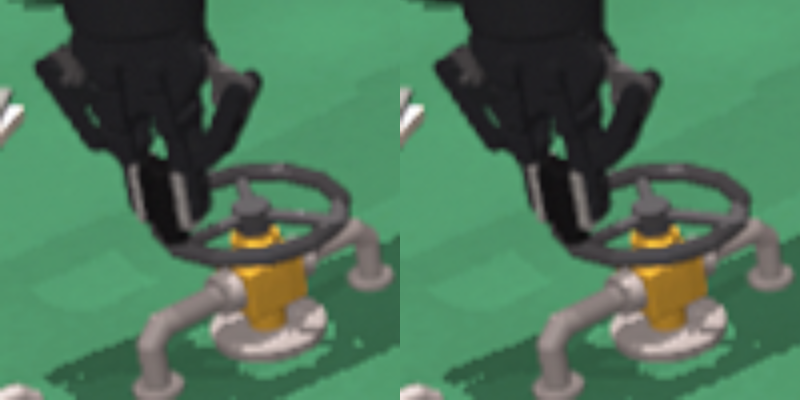

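View pics/end_sc.png

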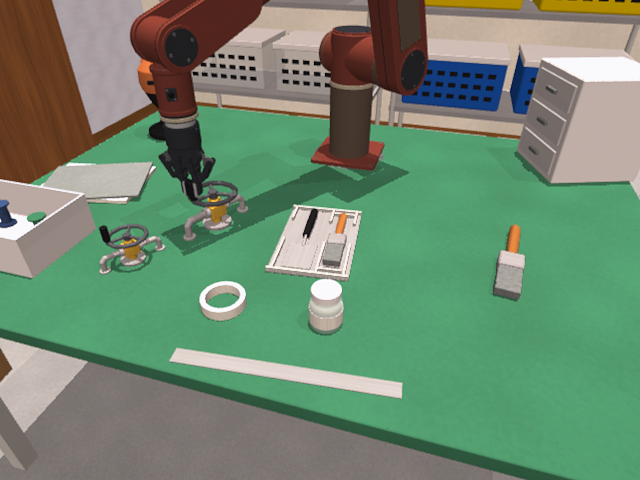

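The final picture matches the stop picture: handle, spokes and rim coincide (handle in the crop at (160,205), against (560,205) in the stop half). The angle is within 0.5° of 720°. The brush, spatula, jar and tape are in place. I'm handing in.

```bash
python3 -c "
from h import *
env.sign_off(); print(env.state()['t'])"
```

```text
the job is handed in; nothing more can be done
the job is handed in; nothing more can be done
```

The job is done and handed in at about 38 s of the 67 s allowed; `sign_off` reports no verdict.

- **Brush:** I used the 200 mm brush, not the 262 mm look-alike. It lies flat and released in the slit-side compartment with its bristles at the slits. In the pictures it sits between the compartment walls.
- **Closing the wheel:** I turned the larger wheel clockwise about 1.16 turns until it stopped. A firm push of 38 N moved the handle only about 1° and it sprang back, which confirms the hard stop.
- **Backing off:** I then turned it counterclockwise by about 720.3–720.5°, read from the tool position. The final picture of the handle and spokes matches the one taken at the stop. The gripper still holds the handle, with about 2 N sideways and 10 N vertically on the tool.
- **Other things:** The spatula, jar and tape roll look undisturbed in the last picture.
- **Disagreements:**
  - The networks' points scattered by up to about 1–2 cm, so I relied on overlays and a circle fit to the tool's path instead.
  - The small sideways forces while turning had the opposite sign to what friction should give. I could not explain that; the pictures showed the wheel following the gripper.

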